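# Seat the canister lid that rocks

### The job

The four storage canisters in the carton are a lot for the sale, and one of their push-in lids is not down. Press the lids near their edge with a fingertip to find the one that rocks, then press that lid down until it is fully home and level. Do not lift or pull up any lid, leave the crockery round about where it stands, and finish with the arm clear.

Things in the scene. Friction and masses are not known exactly. Their poses are not given: they have to be found in the camera images.
- crate: Open carton of card, green outside, 400 mm (its x) by 580 mm (its y), walls 85 mm high, fixed on the table. Origin: centre of its underside. Four canisters are fixed in it, two towards each end, on card pads of unlike thickness: a lid's top stands anywhere from 130 to 147 mm above the table, and its height does not tell whether it is home.
- lid_a: One of four identical lids, each on a white round canister 100 mm across. A plain flat disc of light wood, 104 mm across and 12 mm thick, no knob; below it a plug with a seal ring enters the canister's mouth. Origin: centre of its top face; z up.
- lid_b: Identical lid, as lid_a. Of all four: three are home, flat on the rim, and pressed anywhere they give less than 1 mm. One, which may be any of them, hangs level on its seal 5 mm above the rim (a narrow gap under its edge).
- lid_c: Identical lid, as lid_a. Of all four: the one that is not home, pressed 35 to 45 mm from its centre with 3 to 6 N, tilts; that edge goes down 3 to 5 mm and springs back level when let go.
- lid_d: Identical lid, as lid_a. Of all four: the one that is not home, pressed near its centre with 10 to 15 N, slides down 5 mm, stops hard on the rim, stays there and no longer rocks.
- mug: Loose blue stoneware mug, 76 mm across and 85 mm high, handle towards its y. Bystander in the middle of the carton. Origin: centre of its underside.
- cream_jug: Loose white cream jug, 72 mm across and 80 mm high, handle towards its -x. Bystander in the middle of the carton. Origin: centre of its underside.
- egg_cup_1: Loose white egg cup, 47 mm across and 62 mm high. Bystander in the carton. Origin: centre of its underside.
- egg_cup_2: Loose white egg cup, same as egg_cup_1. Bystander at one end of the carton. Origin: centre of its underside.
- spoon: Loose steel spoon, 180 mm long, lying along its x on the carton's floor at the other end. Bystander. Origin: on its underside.
- ginger_jar: Loose brown lidded jar, 88 mm across and 120 mm high. Bystander on the table to the left of the carton. Origin: centre of its underside.
- side_plates: Loose stack of side plates, 161 mm across and 37 mm high. Bystander on the table to the right of the carton. Origin: centre of its underside.

How it is judged:
By the outcome, as a careful person would: the job done as asked, in the order asked, and still so for the second after the job is handed in, with the robot touching nothing.
It also fails if it takes over 51 s, if anything falls off the work surface, if the arm or the gripper's body presses on something with over 40 N, if the wrist force passes 120 N, or if a joint passes its speed limit or range.

### The arm

A 6-joint arm with a two-finger parallel gripper is mounted at the origin on the work surface. World frame = base frame: x ahead of the robot, y to its left, z up, the work surface at z = 0. Lengths are in mm, angles in rad, forces in N, time in s.
With the tool pointing down it reaches from about 300 to 775 mm from the base axis. Payload 14.6 kg.
Tool frame: the origin (TCP) lies between the finger pads; the fingertips stand 25 mm ahead of it and the grasp point (between the pads) lies 6 mm ahead of it; z points along the fingers, y is the line along which they close (so a half turn about z gives the same grasp; the last joint's range is limited). The gripper opens to 94 mm and grips with 3 to 60 N. Pads are 16 mm wide; open, the fingers measure 119 mm over their backs; the gripper's body (75 mm by 177 mm) begins 78 mm behind the grasp point.
Start: joints at [-1.299, 0.3, 1.521, -0, 1.321, -0.067], TCP at [182.788, -518.727, 230.446] pointing down, gripper open.
Joint ranges: [-3.03, 3.03], [-0.79, 2.21], [0.23, 2.52], [-1.04, 4.18], [0, 3.07], [-2.55, 2.55]. Speed limits (rad/s): [2.22, 2.22, 2.57, 3.14, 3.14, 3.14].

### API

Orientations are given as [roll, pitch, yaw] about the fixed x, y, z axes, in that order (R = Rz(yaw) Ry(pitch) Rx(roll)).
In Python, from cell import manip gives the robot as it stands. The module is installed in compiled form; this text tells all that it offers.
- The arm moves only by the tool step_arm, never from a script. Its argument "series" is one flat list of numbers, 5 for each row, row after row: the shift along the world's x, y, z in mm, then the turn about the world's z in rad, then the closure, from 0 (fully open) to 1 (shut). In form: [dx, dy, dz, spin, jaw, dx, dy, dz, spin, jaw, ...]. A call has 1 to 20 rows; each row shifts and turns the commanded pose from where the row before left it; what a row does not reach is not made up. A row lasts 1/8 s, in which the tool goes at most 62.5 mm and 10.7 degrees, less where a joint would pass 70% of its speed; a pose out of reach is approached as far as the arm can. A call is refused whole if a number of a shift passes 62.5 or a number of a turn 0.188, either way. A call with a gripper value outside its range is refused whole. The fingers move at their own pace and stop on an object; "squeeze" is the grip in N (left out, the last holds). Time passes only in rows, so rows that do not move let the fingers close. It gives the time, the measured TCP pose, the force, the opening and the grip force at its end, in the units of the state.
- manip.read_state(): the state, without advancing time (a new reading comes with each control period).
- manip.camera(name): name is "scene" or "top" or "wrist"; returns (picture, depth): 384x512x3 uint8, blue, green, red; 384x512 float32, mm along the optical axis (not along the pixel's ray), 0 where there is no reading.
- manip.camera_info(name): a dict with "fovy" (degrees; the focal length in pixels is half the picture's height over the tangent of half this angle, whatever the lens; pixels are square), "cx", "cy" (the principal point, pixels), "eye" and "orientation" of the camera in the world. Camera axes: x right, y down, z forward; pixel columns grow to the right and rows downward; lengths in mm; the calibration is good to about 2 mm. A picture is of the moment at which its call begins: read the wrist's pose just before it. camera_info takes no time and is no camera call; for the wrist camera it gives the pose at the moment of the call.
- manip.sign_off(): hands the job in; it is judged then, once.
The state is a dict: "clock": time; "joints": joint angles; "qd": joint speeds; "effort": joint torques, N m; "eef_pos": TCP position; "eef_rot": TCP orientation; "wrist_force": force on the tool from outside, world axes, zero at the start; "moment": the same for the moment, N m; "finger_gap": finger opening in mm; "finger_force": force on a finger pad.
Only numpy, scipy, OpenCV 4.12 (cv2) and the standard library are available. Lean on these libraries where they do the work, as an engineer would, in place of code of your own. Each camera call takes 0.05 s, during which the arm holds its last target. There are 200 camera calls.

## Working session

There is one attempt and no reset: what is moved stays moved. The work goes in short steps, Python scripts to look and compute and a tool call to move; the robot and the scene stay as the last step left them, time stands still between calls to the robot, and variables do not carry over. Pictures are saved under pics/ and viewed, at most 10 in all, crops included, and the job is handed in when it is done.

Besides the shell and the picture viewer there is one more tool, called after "Emit:" by a JSON object that holds its "op" and its "data", one argument or row to a line. step_arm: Moves the arm, as the interface text tells. Its arguments: {"type":"object","properties":{"series":{"type":"array"},"squeeze":{"type":"number"}},"required":["series"]}

```bash
mkdir -p pics; cat > h.py <<'E'
from cell import manip
import numpy as np, cv2
def snap(name,f):
    info=manip.camera_info(name); img,d=manip.camera(name); cv2.imwrite('pics/'+f+'.png',img); np.savez('pics/'+f,d=d,img=img); return img,d,info
def world(info,d):
    h,w=d.shape; f=h/2/np.tan(np.radians(info['fovy'])/2)
    u,v=np.meshgrid(np.arange(w),np.arange(h))
    P=np.stack([(u-info['cx'])/f*d,(v-info['cy'])/f*d,d],-1)
    R=np.array(info['orientation'])
    if R.shape!=(3,3):
        from scipy.spatial.transform import Rotation as Ro
        R=Ro.from_euler('xyz',R).as_matrix()
    return P@R.T+np.array(info['eye'])
E
python3 - <<'E'
from h import *
img,d,i=snap('top','top1'); print(i); W=world(i,d); np.save('pics/W',W)
z=W[...,2]
m=((z>122)&(z<155)&(d>0)).astype(np.uint8)
n,l,s,c=cv2.connectedComponentsWithStats(m)
for k in range(1,n):
    if s[k,4]>150: p=W[l==k]; print(c[k],s[k],p.mean(0),np.median(p[:,2]),np.ptp(p[:,:2],axis=0))
print(manip.read_state())
E
```

```text
{'fovy': 50.458234196060346, 'cx': 258.00995500809955, 'cy': 194.22945783429574, 'eye': array([ 492.03388555,  -21.05519931, 1469.91276769]), 'orientation': array([-3.07344301, -0.00686574, -1.56637881])}
[82.33469889 63.97582958] [   5    7  153  114 2441] [1015.7960932   557.18475482  141.34682222] 143.54446822578802 [378.58040594 486.66438205]
[257.26991565  59.26429241] [ 181   10  152  110 2134] [1036.16187229  -25.49849398  141.87921106] 144.77946594071625 [372.70657267 505.3729903 ]
[425.82388553  63.15575124] [ 348   11  150  112 1817] [1029.29261547 -593.14508792  135.05888809] 136.587335710871 [383.15355003 492.86487425]
[41.93453725 52.0082769 ] [  16   26   67   65 1329] [1056.48407549  694.97012928  137.44105604] 137.29577784495132 [215.94568577 214.28578649]
[460.6928934   39.22081218] [444  26  31  30 394] [1110.13621979 -710.89843837  139.45009688] 140.84325189411186 [100.24221097 102.33103584]
[290.26612435  79.44218478] [ 237   47   88   66 3442] [ 970.32880248 -136.47875832  132.10596348] 131.43767940961845 [220.55415822 291.24470278]
[120.53386454  80.41434263] [ 
[... 1480 characters left out ...]
335 101.43660697]
{'clock': 0.05, 'joints': array([-1.29864935e+00,  3.00436157e-01,  1.52155409e+00,  8.03483690e-06,
        1.32075251e+00, -6.65753199e-02]), 'qd': array([-0.00145003, -0.00010816,  0.00128386, -0.00034355,  0.0009238 ,
        0.0001563 ]), 'effort': array([ 2.50353478e-03, -5.33210671e+01, -3.53707051e+01,  7.10449624e-02,
        2.35210365e-02, -4.04132186e-05]), 'eef_pos': array([ 182.70334162, -518.51640924,  229.91691376]), 'eef_rot': array([-3.14044561e+00, -8.42774288e-05,  3.38720254e-01]), 'wrist_force': array([ 0.01540335,  0.25960915, -0.0627013 ]), 'moment': array([-0.00011976, -0.03286097, -0.03224933]), 'finger_force': 0.0, 'finger_gap': 94.16566535315793}
```

View pics/top1.png

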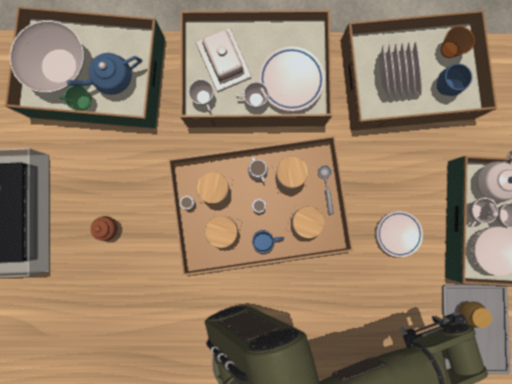

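The top view shows four light-wood lids, at pixels (213,187), (221,231), (292,172) and (308,222), giving world (605,119), (461,89), (657,-142) and (493,-196). The blue mug is at (263,241) and the jug at (258,169). I'll start with the lid at (493,-196), shutting the fingers on the way.

Emit:
{"op": "step_arm", "data": {
  "series": [27,31,0,0,1,27,31,0,0,1,27,31,0,0,1,27,31,0,0,1,27,31,0,0,1,27,31,0,0,1,27,31,0,0,1,27,31,0,0,1,27,31,0,0,1,27,30,0,0,1,0,0,-30,0,1,0,0,-25,0,1,0,0,-6,0,1,0,0,0,0,1,0,0,0,0,1]
}}

```text
clock: 1.92
eef_pos: [453.1, -210.0, 170.4]
eef_rot: [3.141, -0.001, 0.339]
wrist_force: [-0.0, 0.7, -0.9]
finger_gap: 0.3
finger_force: 0.0
```

Emit:
{"op": "step_arm", "data": {
  "series": [0,0,-3,0,1,0,0,-2,0,1,0,0,0,0,1]
}}

```text
clock: 2.3
eef_pos: [452.7, -209.7, 164.4]
eef_rot: [-3.141, 0.0, 0.339]
wrist_force: [-1.4, 0.3, -0.3]
finger_gap: -0.0
finger_force: 0.0
```

Emit:
{"op": "step_arm", "data": {
  "series": [0,0,-1,0,1,0,0,0,0,1]
}}

```text
clock: 2.55
eef_pos: [452.8, -209.7, 163.4]
eef_rot: [-3.141, 0.0, 0.339]
wrist_force: [-0.0, 0.4, -0.5]
finger_gap: 0.5
finger_force: 0.0
```

Emit:
{"op": "step_arm", "data": {
  "series": [0,0,-1,0,1,0,0,0,0,1]
}}

```text
clock: 2.8
eef_pos: [452.8, -209.8, 162.5]
eef_rot: [3.141, 0.0, 0.339]
wrist_force: [-1.2, 0.0, 1.0]
finger_gap: 0.1
finger_force: 0.5
```

Emit:
{"op": "step_arm", "data": {
  "series": [0,0,-0.5,0,1,0,0,0,0,1]
}}

```text
clock: 3.05
eef_pos: [452.8, -209.8, 162.0]
eef_rot: [3.141, 0.0, 0.339]
wrist_force: [-1.7, 0.4, 1.5]
finger_gap: 0.3
finger_force: 1.0
```

Emit:
{"op": "step_arm", "data": {
  "series": [0,0,-0.5,0,1,0,0,0,0,1]
}}

```text
clock: 3.3
eef_pos: [452.8, -209.8, 161.5]
eef_rot: [3.142, 0.0, 0.339]
wrist_force: [-2.6, -0.4, 3.4]
finger_gap: 0.7
finger_force: 1.4
```

Emit:
{"op": "step_arm", "data": {
  "series": [0,0,-0.5,0,1,0,0,0,0,1]
}}

```text
clock: 3.55
eef_pos: [452.8, -209.8, 161.0]
eef_rot: [3.142, 0.0, 0.339]
wrist_force: [-2.4, -0.2, 3.6]
finger_gap: 0.8
finger_force: 1.8
```

Emit:
{"op": "step_arm", "data": {
  "series": [0,0,-0.5,0,1,0,0,0,0,1]
}}

```text
clock: 3.8
eef_pos: [452.7, -209.8, 160.4]
eef_rot: [-3.142, 0.0, 0.339]
wrist_force: [-3.5, -0.7, 4.9]
finger_gap: 0.6
finger_force: 2.2
```

Emit:
{"op": "step_arm", "data": {
  "series": [0,0,-0.5,0,1,0,0,0,0,1]
}}

```text
clock: 4.05
eef_pos: [452.8, -209.8, 160.0]
eef_rot: [3.142, 0.0, 0.339]
wrist_force: [-4.5, -1.9, 4.2]
finger_gap: 0.1
finger_force: 2.6
```

```bash
python3 - <<'E'
from h import *
img,d,i=snap('wrist','w1'); W=world(i,d); cv2.imwrite('pics/w1b.png',cv2.resize(img,(800,600)))
c=np.array([493,-196]); m=(np.hypot(*(W[...,:2]-c).transpose(2,0,1))<49)&(W[...,2]>125)&(W[...,2]<145)
p=W[m]; A=np.c_[p[:,:2]-c,np.ones(len(p))]
if len(p): print(len(p),np.linalg.lstsq(A,p[:,2],rcond=None)[0], p.mean(0))
E
```

```text
18317 [7.24528582e-02 2.49053753e-02 1.38125809e+02] [ 497.68536452 -194.348608    138.5064053 ]
```

View pics/w1b.png

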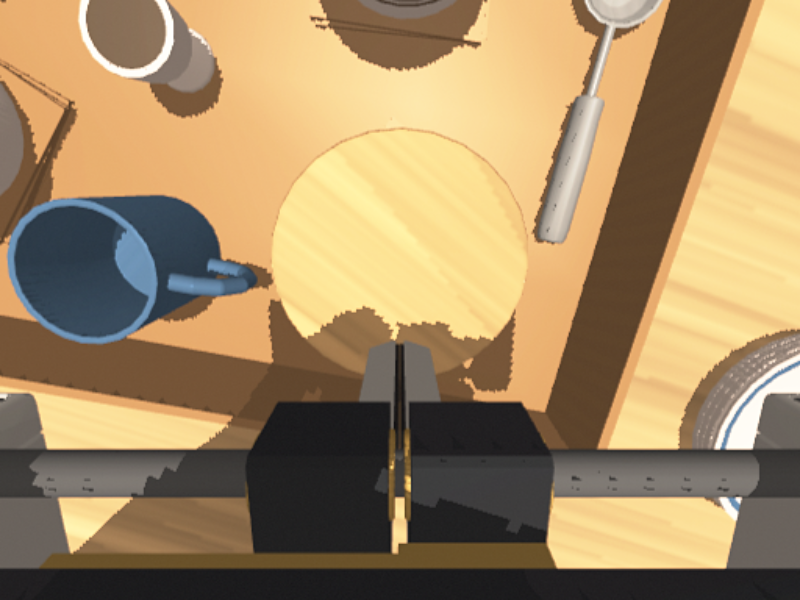

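The wrist view shows the fingertip on the near edge of the lid (about pixel (400,360)). The depth fit gives a 4.4° tilt towards the finger, with about 3 mm of travel at 4–5 N, so this lid rocks. I'll let go, check that it springs back, and move over its centre.

Emit:
{"op": "step_arm", "data": {
  "series": [0,0,0,0,1,0,0,1,0,1,0,0,2,0,1,0,0,5,0,1,0,0,4,0,1,13,5,0,0,1,14,5,0,0,1,13,4,0,0,1,0,0,0,0,1,0,0,0,0,1]
}}

```text
clock: 5.35
eef_pos: [492.7, -195.7, 171.7]
eef_rot: [-3.141, 0.0, 0.339]
wrist_force: [-0.9, -0.0, -0.3]
finger_gap: 0.5
finger_force: 0.0
```

```bash
cat > f.py <<'E'
from h import *
import sys
img,d,i=snap('wrist',sys.argv[1]); W=world(i,d)
c=np.array([493,-196]); m=(np.hypot(*(W[...,:2]-c).transpose(2,0,1))<60)&(W[...,2]>125)&(W[...,2]<145)
p=W[m]; A=np.c_[p[:,:2]-c,np.ones(len(p))]
s=np.linalg.lstsq(A,p[:,2],rcond=None)[0]; r=p[:,2]-A@s; k=abs(r)<2
print(np.linalg.lstsq(A[k],p[k,2],rcond=None)[0],k.mean())
# circle fit of rim of lid: far-side boundary
h=cv2.convexHull(p[k,:2].astype(np.float32)); print(cv2.minEnclosingCircle(h), manip.read_state()['wrist_force'])
E
python3 f.py w2
```

```text
[-1.40475166e-03 -1.51166979e-03  1.38080006e+02] 0.9872291703364453
((494.2537536621094, -196.31776428222656), 51.59947967529297) [0.25949663 0.79001877 0.25594952]
```

It's level again, centred at (494,-196). Next I'll press at the centre.

Emit:
{"op": "step_arm", "data": {
  "series": [1.5,-0.6,-4,0,1,0,0,-3,0,1,0,0,-1,0,1,0,0,-1,0,1,0,0,-0.5,0,1,0,0,0,0,1]
}}

```text
clock: 6.15
eef_pos: [494.4, -196.4, 163.0]
eef_rot: [3.141, -0.0, 0.339]
wrist_force: [-1.4, 0.0, 5.1]
finger_gap: 0.6
finger_force: 2.8
```

Emit:
{"op": "step_arm", "data": {
  "series": [0,0,-0.5,0,1,0,0,-0.5,0,1,0,0,0,0,1]
}}

```text
clock: 6.52
eef_pos: [494.4, -196.4, 162.2]
eef_rot: [3.141, -0.0, 0.339]
wrist_force: [-2.7, 0.3, 7.4]
finger_gap: 0.4
finger_force: 3.6
```

Emit:
{"op": "step_arm", "data": {
  "series": [0,0,-0.5,0,1,0,0,-0.5,0,1,0,0,0,0,1]
}}

```text
clock: 6.9
eef_pos: [494.4, -196.5, 161.2]
eef_rot: [3.141, -0.001, 0.339]
wrist_force: [-2.4, -0.1, 8.2]
finger_gap: 0.5
finger_force: 3.6
```

Emit:
{"op": "step_arm", "data": {
  "series": [0,0,-0.5,0,1,0,0,-0.5,0,1,0,0,0,0,1]
}}

```text
clock: 7.28
eef_pos: [494.4, -196.5, 160.2]
eef_rot: [3.141, -0.001, 0.339]
wrist_force: [-3.1, 0.3, 8.1]
finger_gap: 0.6
finger_force: 3.6
```

Sliding at about 8 N.

Emit:
{"op": "step_arm", "data": {
  "series": [0,0,-0.5,0,1,0,0,-0.5,0,1,0,0,0,0,1]
}}

```text
clock: 7.65
eef_pos: [494.4, -196.4, 159.2]
eef_rot: [3.141, -0.001, 0.339]
wrist_force: [-2.4, 1.5, 7.5]
finger_gap: 0.6
finger_force: 3.6
```

Emit:
{"op": "step_arm", "data": {
  "series": [0,0,-0.5,0,1,0,0,0,0,1]
}}

```text
clock: 7.9
eef_pos: [494.4, -196.5, 158.7]
eef_rot: [3.141, -0.001, 0.339]
wrist_force: [-2.7, 0.4, 6.5]
finger_gap: 0.9
finger_force: 3.6
```

Emit:
{"op": "step_arm", "data": {
  "series": [0,0,-0.5,0,1,0,0,0,0,1]
}}

```text
clock: 8.15
eef_pos: [494.4, -196.4, 158.2]
eef_rot: [3.141, -0.001, 0.339]
wrist_force: [-3.2, 0.5, 8.0]
finger_gap: 0.7
finger_force: 3.9
```

Emit:
{"op": "step_arm", "data": {
  "series": [0,0,-0.3,0,1,0,0,0,0,1]
}}

```text
clock: 8.4
eef_pos: [494.4, -196.4, 158.0]
eef_rot: [3.141, -0.0, 0.339]
wrist_force: [-3.5, 1.3, 8.8]
finger_gap: 0.5
finger_force: 4.4
```

Emit:
{"op": "step_arm", "data": {
  "series": [0,0,-0.3,0,1,0,0,0,0,1]
}}

```text
clock: 8.65
eef_pos: [494.4, -196.4, 157.9]
eef_rot: [3.141, -0.001, 0.339]
wrist_force: [-4.7, 1.3, 10.9]
finger_gap: 0.7
finger_force: 5.7
```

Emit:
{"op": "step_arm", "data": {
  "series": [0,0,-0.3,0,1,0,0,0,0,1]
}}

```text
clock: 8.9
eef_pos: [494.4, -196.4, 157.9]
eef_rot: [3.141, -0.001, 0.339]
wrist_force: [-4.8, 2.6, 13.4]
finger_gap: 0.6
finger_force: 6.9
```

Emit:
{"op": "step_arm", "data": {
  "series": [0,0,-0.3,0,1,0,0,0,0,1]
}}

```text
clock: 9.15
eef_pos: [494.4, -196.4, 157.8]
eef_rot: [3.141, -0.001, 0.339]
wrist_force: [-6.6, 2.8, 16.7]
finger_gap: 0.3
finger_force: 8.2
```

It stopped hard on the rim after 5 mm. I'll lift off, check the level, and repeat the edge press on the same side.

Emit:
{"op": "step_arm", "data": {
  "series": [0,0,1,0,1,0,0,3,0,1,0,0,8,0,1,0,0,0,0,1]
}}

```text
clock: 9.65
eef_pos: [494.6, -196.4, 168.9]
eef_rot: [3.141, -0.001, 0.339]
wrist_force: [-0.9, -0.7, -0.6]
finger_gap: 0.7
finger_force: 0.0
```

```bash
python3 f.py w3
```

```text
[-2.22423253e-03 -1.57295468e-03  1.33143140e+02] 0.9853008308226057
((494.1967468261719, -196.44061279296875), 51.57197189331055) [0.49584624 0.99543552 0.56588349]
```

Emit:
{"op": "step_arm", "data": {
  "series": [-20,-7,0,0,1,-20,-7,0,0,1,0,0,-6,0,1,0,0,-3,0,1,0,0,-1,0,1,0,0,0,0,1]
}}

```text
clock: 10.45
eef_pos: [454.6, -210.1, 158.1]
eef_rot: [-3.141, 0.0, 0.339]
wrist_force: [0.2, -0.3, 0.6]
finger_gap: 0.3
finger_force: 0.0
```

Emit:
{"op": "step_arm", "data": {
  "series": [0,0,-0.6,0,1,0,0,0,0,1]
}}

```text
clock: 10.7
eef_pos: [454.5, -210.3, 157.8]
eef_rot: [3.141, -0.0, 0.339]
wrist_force: [0.2, 0.9, 2.1]
finger_gap: 0.7
finger_force: 1.1
```

Emit:
{"op": "step_arm", "data": {
  "series": [0,0,-0.4,0,1,0,0,0,0,1]
}}

```text
clock: 10.95
eef_pos: [454.5, -210.3, 157.7]
eef_rot: [3.141, -0.001, 0.339]
wrist_force: [-1.1, 2.0, 5.7]
finger_gap: 0.4
finger_force: 2.8
```

It no longer gives: under 0.2 mm at about 6 N. Now I'll retreat clear.

Emit:
{"op": "step_arm", "data": {
  "series": [0,0,1,0,1,0,0,5,0,1,0,0,25,0,1,0,0,40,0,1,-27,-31,0,0,1,-27,-31,0,0,1,-27,-31,0,0,1,-27,-31,0,0,1,-27,-31,0,0,1,-27,-31,0,0,1,-27,-31,0,0,1,-27,-31,0,0,1,0,0,0,0,1,0,0,0,0,1]
}}

```text
clock: 12.7
eef_pos: [238.5, -458.0, 228.2]
eef_rot: [-3.141, -0.0, 0.339]
wrist_force: [-0.0, -0.6, -0.4]
finger_gap: 0.7
finger_force: 0.0
```

```bash
python3 - <<'E'
from h import *
img,d,i=snap('top','top2'); W=world(i,d); W0=np.load('pics/W.npy')
for c in [(605,119),(461,89),(657,-142),(493,-196)]:
    o=[]
    for w in (W0,W):
        m=(np.hypot(w[...,0]-c[0],w[...,1]-c[1])<45)&(w[...,2]>120); o.append(round(float(np.median(w[m][:,2])),1))
    print(c,o)
a=np.load('pics/top1.npz')['img']; D=cv2.absdiff(a,img).max(2); print('diff in carton', (D[140:275,165:350]>40).sum(), (D[200:265,370:430]>40).sum(), (D[200:260,85:125]>40).sum()); print(manip.read_state()['wrist_force'])
E
```

```text
(605, 119) [137.7, 137.8]
(461, 89) [141.2, 141.0]
(657, -142) [137.1, 137.4]
(493, -196) [137.5, 132.6]
diff in carton 0 0 0
[ 6.61487486e-01  4.31232477e-04 -2.04376851e-01]
```

View pics/top2.png

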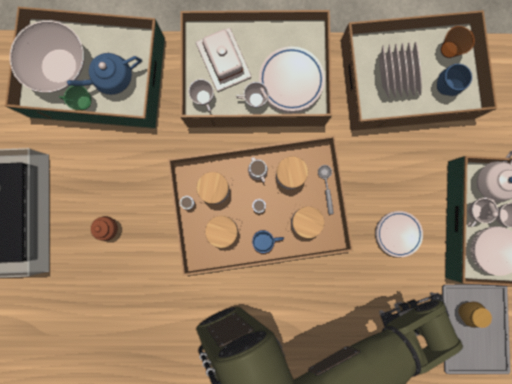

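The picture shows the arm clear at lower right. The lid at pixel (308,222) is 4.9 mm lower than before, and everything else is where it was.

```bash
python3 -c "
from cell import manip; print(manip.sign_off())"
```

```text
the job is handed in; nothing more can be done
None
```

The lid at (494, -196) mm rocked on the first edge press, so I pressed it home: it went down 5 mm, sits level and no longer rocks. I didn't press the other three lids, the crockery is where it was, and I handed the job in at about 13 s with the arm clear.

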